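# Close up a loaded shaking block incubator

## Task

Get the loaded block incubator ready to shake: push its upright perforated retaining plate over until it lies flat on the pots, then swing the hinged lid shut over it and press it gently home, without slamming. Only push with the fingertips or the outside of the fingers: grip nothing, leave the pots seated in their wells and do not disturb the other things on the bench. Finish with the hand clear.

Things in the scene. Friction and masses are not known exactly. Their poses are not given: they have to be found in the camera images.
- incubator: White bench-top block incubator, fixed, 232 deep (x -137 to +95) x 190 wide (y) x 70 mm high without lid; origin on the bench (z = 0), 7 mm in front of the well block's centre; x axis to its back (lid hinge), -x to its sloped control panel. Six wells 38.5 mm wide at x = -16 and +30, y = -46, 0, +46 mm; four hold pots whose caps end at z = 89 mm.
- plate_hinge (a point): Middle of the retaining plate's hinge axis, on the incubator at x = -47, y = 0, z = 91.5 mm; its axes are the incubator's, the hinge runs along y.
- retaining_plate (a joint): Angle of the steel retaining plate: 0 = flat just over the pot caps (stop; upper face at z = 93 mm), 1.57 = upright, to 1.9 = leaning to the front, away from the lid. 3 mm thick, 134 wide, 100 mm from axis to free edge; six 22 mm holes; a 40 mm wide tab at mid-edge reaches 110 mm. Starts at 1.5 to 1.8. Stiff hinge (0.12 N m): stays where left, needs 1 to 2 N at the edge.
- plate_edge (a point): Tip of the tab in the middle of the plate's free edge, 110 mm from the hinge axis, mid-thickness. Axes: x from hinge to edge, y along the hinge, z out of the face that is uppermost when flat (the face to push on; it looks to the front when upright).
- lid_hinge (a point): Middle of the lid's hinge axis, on the incubator at x = +86, y = 0, z = 76 mm; its axes are the incubator's, the hinge runs along y.
- lid (a joint): Angle of the lid: 0 = shut (stop; outer face at z = 105 mm), 1.57 = upright, to 1.85 = leaning to the back. White hood with clear window, 160 wide, 145 mm from axis to front skirt, 31 mm deep on its inner side, grey lip 60 mm wide at mid-edge. Starts at 1.62 to 1.8. Stiff hinge (0.35 N m, lid 0.3 kg): stays where left, needs 2 to 4 N at the edge. Cannot shut over an upright plate.
- lid_lip (a point): Middle of the edge of the lid's finger lip, on the outer face: 157 mm from the lid's hinge axis along the lid and 29 mm outside it. Axes: -x from hinge to lip, y along the hinge, z out of the outer face (up when shut, to the back when open).
- pot_0: Capped white sample pot, 37 mm wide, 42 mm tall, loose, standing in a well; origin at the centre of its underside, z up, 47 mm above the bench. To be left in its well.
- pot_1: As pot_0, in another well.
- pot_2: As pot_0, in another well.
- pot_3: As pot_0, in another well.
- timer: White bench timer with a red knob, 62 x 62 x 38 mm, loose, on the left of the incubator; origin at the centre of its underside. Bystander.
- spare_pot: Capped white pot, 34 mm wide, 36 mm tall, loose on the bench left of the incubator; origin at the centre of its underside. Bystander.
- dropper: Small amber dropper bottle with a black bulb, 34 mm wide, 84 mm tall, loose, left of the incubator; origin at the centre of its underside. Bystander.
- marker: Black marker pen, 132 mm long, 13 mm thick, lying loose left of the incubator, beyond the timer; origin at the middle of its underside. Bystander.
- amber_bottle: Amber reagent bottle with a black cap, 68 mm wide, 118 mm tall, loose, farther left; origin at the centre of its underside. Bystander.
There are look-alikes about, which are no part of the job. Leave any black look-alike of the pot_3 alone. What is shaped like the pot_2 but green is not meant.

How it is judged:
By the outcome, as a careful person would: the job done as asked, in the order asked, and still so for the second after the job is handed in, with the robot touching nothing.
It also fails if it takes over 58 s, if anything falls off the work surface, if the arm or the gripper's body presses on something with over 40 N, if the wrist force passes 120 N, or if a joint passes its speed limit or range.

## Robot

A 7-joint arm with a two-finger parallel gripper is mounted at the origin on a cart in front of the work surface, level with it; the furniture and walls round the work are solid. World frame = base frame: x ahead of the robot, y to its left, z up, the work surface at z = 0. Lengths are in m, angles in rad, forces in N, time in s.
With the tool pointing down it reaches from about 0.35 to 0.9 m from the base axis. Payload 8.1 kg.
Tool frame: the origin (TCP) lies on the centre line of the jaws, within the pads' length; the fingertips stand 14 mm ahead of it and the grasp point (between the pads) lies 5 mm behind it; z points along the fingers, y is the direction in which the jaws open and shut (so a half turn about z gives the same grasp; the last joint's range is limited). The gripper opens to 92 mm and grips with 3 to 60 N. Pads are 19 mm wide; open, the fingers measure 130 mm over their backs; the gripper's body (75 mm by 190 mm) begins 47 mm behind the grasp point.
Start: joints at [1.011, 0.434, 0.025, 1.573, -0.012, 1.134, -0.075], TCP at [0.276, -0.561, 0.241] pointing down, gripper open.
Joint ranges: [-2.62, 2.62], [-0.44, 2.09], [-1.27, 1.32], [0.08, 2.57], [-1.32, 4.46], [0.12, 2], [-2.74, 2.74]. Speed limits (rad/s): [2.22, 2.22, 3.01, 3.01, 3.14, 3.14, 3.14].

## Interface

Orientations are given as a rotation vector (axis times angle).
In Python, from cell import observe, eyes, arm gives the robot as it stands.
- The arm moves only by the tool step_arm, never from a script. Its argument "series" is a list that holds one entry, the list of rows, each a list of 5 numbers: the finger opening in m, from 0 to 0.0918, then the shift along the world's x, y, z in m, then the turn about the world's z in degrees. In form: [[[hand, dx, dy, dz, spin], ...]]. A call has 1 to 20 rows; each row is the pose to reach, as a shift and turn from the pose measured when the call began; what a row does not reach only later rows make up. A row lasts 1/12 s, in which the tool goes at most 41.7 mm and 7.16 degrees, less where a joint would pass 70% of its speed; a pose out of reach is approached as far as the arm can. A call with a gripper value outside its range is refused whole. The fingers move at their own pace and stop on an object; "squeeze" is the grip in N (left out, the last holds). Time passes only in rows, so rows that repeat a pose let the fingers close. It gives the time, the measured TCP pose, the force and the opening at its end, in the units of the state.
- observe(): the state, without advancing time (a new reading comes with each control period).
- eyes.get_image(name): name is "scene" or "side" or "wrist"; returns (picture, depth): 480x640x3 uint8, red, green, blue; 480x640 float32, m along the optical axis (not along the pixel's ray), 0 where there is no reading.
- eyes.camera_params(name): a dict with "intrinsics" (3x3 intrinsics, pixels), "distortion" ([k1, k2, p1, p2, k3] as OpenCV has them; the pictures are not rectified), "position" and "attitude" of the camera in the world. Camera axes: x right, y down, z forward; pixel columns grow to the right and rows downward; lengths in m; the calibration is good to about 2 mm. A picture is of the moment at which its call begins: read the wrist's pose just before it. camera_params takes no time and is no camera call; for the wrist camera it gives the pose at the moment of the call.
- arm.sign_off(): hands the job in, once; it reports no verdict.
The state is a dict: "clock": time; "joints": joint angles; "dq": joint speeds; "joint_efforts": joint torques, N m; "position": TCP position; "ee_rot": TCP orientation; "force": force on the tool from outside, world axes, zero at the start; "ft_torque": the same for the moment, N m; "width": opening from 0.0 (shut) to 1.0 (fully open).
Only numpy, scipy, OpenCV 4.12 (cv2) and the standard library are available. Lean on these libraries where they do the work, as an engineer would, in place of code of your own. Each camera call takes 0.05 s, during which the arm holds its last target.

## Working session

There is one attempt and no reset: what is moved stays moved. The work goes in short steps, Python scripts to look and compute and a tool call to move; the robot and the scene stay as the last step left them, time stands still between calls to the robot, and variables do not carry over. Pictures are saved under pics/ and viewed, and the job is handed in when it is done.

Besides the shell and the picture viewer there is one more tool, called by a JSON object that holds its "fn" and its "kwargs", one argument or row to a line. step_arm: Moves the arm, as the interface text tells. Its arguments: {"type":"object","properties":{"series":{"type":"array"},"squeeze":{"type":"number"}},"required":["series"]}

```bash
mkdir -p pics; ls; python3 - <<'E'
from cell import observe, eyes, arm
import cv2, numpy as np
print(observe())
for n in ["scene","side","wrist"]:
    p=eyes.camera_params(n); print(n,p)
    im,d=eyes.get_image(n); cv2.imwrite(f"pics/{n}0.png",im[:,:,::-1]); np.savez(f"{n}0.npz",im=im,d=d,**{k:np.array(v) for k,v in p.items()})
E
```

```text
pics
{'clock': 0.0, 'joints': array([ 1.01140984,  0.43523139,  0.02497244,  1.57408803, -0.01157736,
        1.13398625, -0.07508802]), 'dq': array([ 0.00097796, -0.00190452,  0.00039612,  0.00020331, -0.00115474,
        0.00090987, -0.00054233]), 'joint_efforts': array([ 3.70734006e-04, -6.67840576e+01,  9.85935666e-01, -3.14466763e+01,
       -6.02256367e-02,  4.27672255e-02,  4.48821822e-05]), 'position': array([ 0.27539864, -0.56051666,  0.23994323]), 'ee_rot': array([-3.05858274e+00, -7.10888156e-01,  8.03601883e-04]), 'force': array([-0.38815888, -0.58603067, -0.45241189]), 'ft_torque': array([-0.0087537 , -0.01366851,  0.00192156]), 'width': 1.0022768063358716}
scene {'intrinsics': array([[580.13969951,   0.        , 318.19264429],
       [  0.        , 580.13969951, 243.74515659],
       [  0.        ,   0.        ,   1.        ]]), 'distortion': array([-0.08770519,  0.        ,  0.        ,  0.        ,  0.        ]), 'position': array([-0.2402461 ,  0.56477423,  0.7978847 ]), 'attitude': array([-1.35063159,  2.06926946, -1.02240155])}
side {'intrinsics': array([[435.36975645,   0.        , 319.99317173],
       [  0.        , 435.36975645, 250.59327347],
       [  0.        ,   0.        ,   1.        ]]), 'distortion': array([-0.01532304,  0.        ,  0.        ,  0.        ,  0.        ]), 'position': array([ 0.58467444, -0.56285094,  0.72074518]), 'attitude': array([-2.29425685, -0.01329948,  0.00891773])}
wrist {'intrinsics': array([[343.03019476,   0.        , 326.02129176],
       [  0.        , 343.03019476, 236.80391091],
       [  0.        ,   0.        ,   1.        ]]), 'distortion': array([-0.04636706,  0.        ,  0.        ,  0.        ,  0.        ]), 'position': array([ 0.33408737, -0.53237033,  0.38343935]), 'attitude': array([ 2.48184893, -1.54547553, -0.19492749])}
```

View pics/scene0.png

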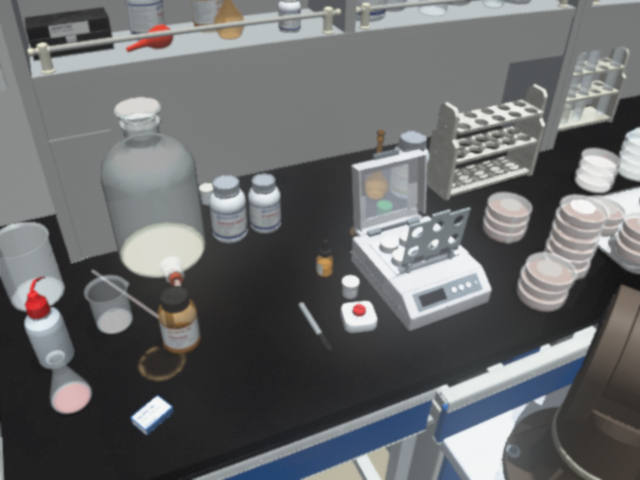

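View pics/side0.png

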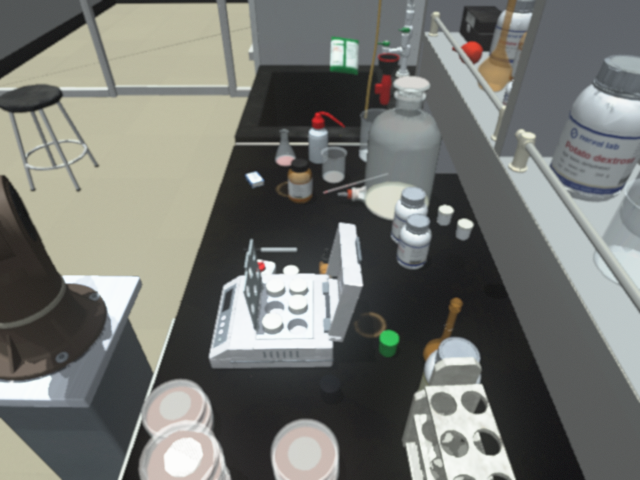

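View pics/wrist0.png

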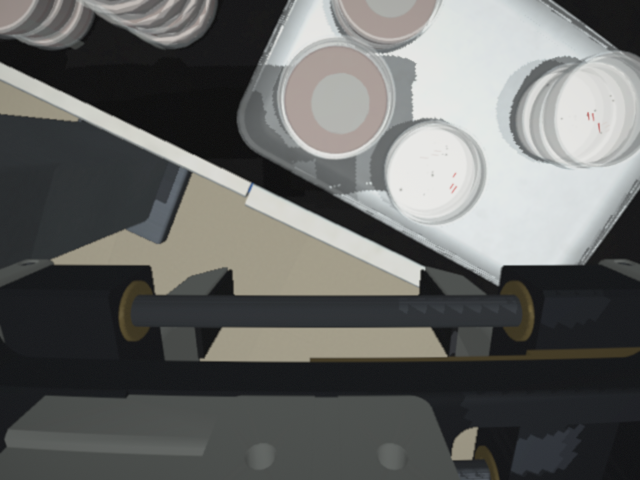

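The scene shows the incubator at about (420,250), with the lid open to the back and the plate upright. The side view shows it at about (285,310). I'll zoom in and back-project the depth.

```bash
cat > h.py <<'E'
import cv2, numpy as np
from scipy.spatial.transform import Rotation as R
def load(f):
    z=np.load(f); return {k:z[k] for k in z.files}
def grab(n,tag):
    from cell import eyes
    p=eyes.camera_params(n); im,d=eyes.get_image(n)
    np.savez(f"{tag}.npz",im=im,d=d,**{k:np.array(v) for k,v in p.items()})
    return load(f"{tag}.npz")
def rays(c,uv):
    uv=np.asarray(uv,float).reshape(-1,1,2)
    n=cv2.undistortPoints(uv,c['intrinsics'],c['distortion'])[:,0]
    return np.c_[n,np.ones(len(n))]
def cloud(c):
    H,W=c['d'].shape; v,u=np.mgrid[:H,:W]
    r=rays(c,np.c_[u.ravel(),v.ravel()])
    P=(r*c['d'].reshape(-1,1))@R.from_rotvec(c['attitude']).as_matrix().T+c['position']
    P[c['d'].ravel()==0]=np.nan
    return P.reshape(H,W,3)
def onplane(c,uv,z):
    r=rays(c,uv)@R.from_rotvec(c['attitude']).as_matrix().T
    return c['position']+r*((z-c['position'][2])/r[:,2])[:,None]
def proj(c,P):
    Rm=R.from_rotvec(c['attitude']).as_matrix()
    rv=cv2.Rodrigues(Rm.T)[0]; t=-Rm.T@c['position']
    return cv2.projectPoints(np.asarray(P,float).reshape(-1,1,3),rv,t,c['intrinsics'],c['distortion'])[0][:,0]
def crop(c,x0,x1,y0,y1,s,f):
    cv2.imwrite(f,cv2.resize(c['im'][y0:y1,x0:x1,::-1],None,fx=s,fy=s,interpolation=cv2.INTER_CUBIC))
E
python3 - <<'E'
from h import *
c=load('scene0.npz'); crop(c,340,500,140,330,3,'pics/sc1.png')
s=load('side0.npz'); crop(s,200,410,215,385,3.5,'pics/sd1.png')
for n,cc in (('scene',c),('side',s)):
    P=cloud(cc); print(n,(cc['d']>0).mean())
    m=(P[...,2]>0.064)&(P[...,2]<0.074)
    lab,L,st,ce=cv2.connectedComponentsWithStats(m.astype(np.uint8))
    for i in range(1,lab):
        if st[i,4]>100: print(st[i],np.nanmean(P[L==i],0),np.nanmin(P[L==i],0),np.nanmax(P[L==i],0))
E
```

```text
scene 0.996123046875
[457 101  46  12 128] [ 1.02659604 -0.54921155  0.06904228] [ 1.01869029 -0.6315432   0.06439937] [ 1.03485156 -0.4699222   0.07398532]
[194 112 245  52 807] [ 1.02574273 -0.00834133  0.06901618] [ 1.01727021 -0.4034277   0.06400286] [1.03414516 0.32115304 0.07399537]
[580 155  39  18 144] [ 0.61716878 -0.62032259  0.06912832] [ 0.58703637 -0.66940379  0.06419044] [ 0.68025826 -0.59773185  0.07398434]
[  0 188  48  14 178] [1.04119228 0.72332611 0.0691657 ] [1.03433461 0.67022128 0.06407452] [1.04773643 0.77751317 0.07399422]
[249 201  31  11 116] [0.76963696 0.22756809 0.06862403] [0.75816407 0.19106473 0.06403407] [0.80183206 0.25429577 0.07373757]
[486 204  45  18 151] [ 0.53246831 -0.2511463   0.06915982] [ 0.50586855 -0.30826529  0.06403123] [ 0.5913737  -0.22511178  0.0739871 ]
[211 209  35  13 129] [0.76641561 0.31138025 0.06919214] [0.75333225 0.26942815 0.0640544 ] [0.79186286 0.34420181 0.0734745 ]
[363 211  57  20 210] [ 0.61132056 -0.00370818  0.07204788] [ 0.59711346 -0.07409727  0.06811825] [0.62176288 0.06625773 0.07396586]
[ 63 224  49  16 201] [0
[... 1631 characters left out ...]
8 0.08733424 0.07398671]
side 0.9331608072916666
[254  53  76   4 173] [0.42462353 1.55033711 0.06896993] [0.24980594 1.53608226 0.06402109] [0.59860338 1.56425569 0.07396394]
[364 181  33  23 111] [0.7284287  0.39466501 0.06886604] [0.69111198 0.36830541 0.06419229] [0.76914865 0.46102389 0.07396136]
[399 235  31  16 111] [0.78604905 0.19438344 0.06928272] [0.75756103 0.18273526 0.06400404] [0.8247955  0.23152016 0.07382273]
[ 224  274  119   78 5219] [ 0.50270577 -0.01844286  0.07044983] [ 0.39547863 -0.09554163  0.06403917] [0.61749    0.09973909 0.07399466]
[  0 290  77  54 416] [ 0.04565544 -0.04154503  0.06900969] [-0.02014299 -0.08461684  0.06400241] [0.07797921 0.04283947 0.07395789]
```

View pics/sc1.png

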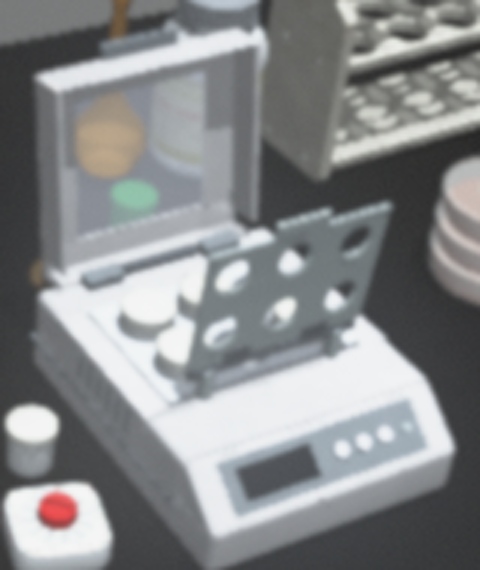

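View pics/sd1.png

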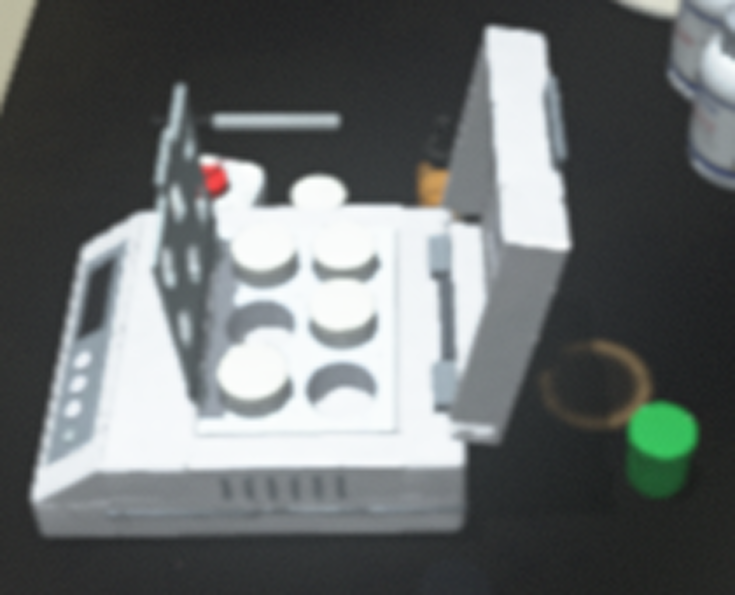

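```bash
python3 - <<'E'
from h import *
Ps=cloud(load('side0.npz'));Pc=cloud(load('scene0.npz'))
A=np.vstack([Ps.reshape(-1,3),Pc.reshape(-1,3)]); A=A[~np.isnan(A).any(1)]
box=(A[:,0]>.33)&(A[:,0]<.72)&(abs(A[:,1])<.13)
B=A[box]
for lo,hi in((.015,.074),(.066,.074)):
    t=B[(B[:,2]>lo)&(B[:,2]<hi)]
    # drop bystanders: y<.11
    print(lo,cv2.minAreaRect(t[:,:2].astype(np.float32)*1000))
# side: right wall (y min) line fit; 
for nm,P in(('side',Ps),('scene',Pc)):
    P=P.reshape(-1,3);P=P[~np.isnan(P).any(1)]
    m=(P[:,2]>.03)&(P[:,2]<.06)&(P[:,0]>.40)&(P[:,0]<.60)&(abs(P[:,1])<.11)&(abs(P[:,1])>.085)
    q=P[m]; 
    if len(q)>20: f=np.polyfit(q[:,0],q[:,1],1); print(nm,'wall',len(q),f,np.degrees(np.arctan(f[0])),q[:,1].min(),q[:,1].max())
    # lid & plate
    for lo,hi,tag in((.40,.50,'plate'),(.58,.68,'lid')):
        m=(P[:,2]>.10)&(P[:,2]<.26)&(P[:,0]>lo)&(P[:,0]<hi)&(abs(P[:,1])<.12)
        q=P[m]; print(nm,tag,len(q),q.min(0),q.max(0))
        for zb in np.arange(.1,.25,.02):
            k=q[(q[:,2]>=zb)&(q[:,2]<zb+.02)]
            if len(k): print('   %.2f'%zb,len(k),k.min(0).round(4),k.max(0).round(4),k.mean(0).round(4))
E
```

```text
0.015 ((539.8473510742188, 1.7658843994140625), (244.96932983398438, 374.3433837890625), 81.15857696533203)
0.066 ((506.02874755859375, 2.6756362915039062), (228.33096313476562, 194.04794311523438), 1.7946548461914062)
side wall 1068 [ 0.02858089 -0.10645394] 1.637118565568711 -0.09710843767796201 -0.08652020123576737
side plate 860 [ 0.44484799 -0.06748471  0.10006867] [0.45887807 0.069414   0.20333804]
   0.10 176 [ 0.452  -0.0668  0.1001] [0.4589 0.0693 0.1197] [ 0.456  -0.006   0.1103]
   0.12 128 [ 0.4506 -0.0665  0.1203] [0.4574 0.0674 0.14  ] [ 0.4544 -0.0076  0.1304]
   0.14 186 [ 0.4491 -0.0667  0.1401] [0.4558 0.0694 0.16  ] [ 0.4529 -0.0066  0.1505]
   0.16 147 [ 0.4472 -0.067   0.1601] [0.4539 0.068  0.18  ] [ 0.4511 -0.0062  0.1689]
   0.18 195 [ 0.4448 -0.0675  0.18  ] [0.4521 0.0689 0.2   ] [ 0.4493 -0.0056  0.1892]
   0.20 28 [ 0.4457 -0.0193  0.2001] [0.4492 0.0215 0.2033] [ 0.4477 -0.0007  0.2013]
side lid 2357 [ 0.58759161 -0.07604151  0.10006746] [0.64474685 0.08697931 0.22716716]
   0.10 272 [ 0.5876 -0.076   0.1001] [0.625  0.0853 0.12  ] [0.6082 0.0051 0.1094]

[... 1207 characters left out ...]
 0.0016 0.2024]
scene lid 4034 [ 0.59004978 -0.07694491  0.10001721] [0.64758362 0.08805293 0.22772062]
   0.10 623 [ 0.59   -0.0764  0.1   ] [0.6305 0.0852 0.12  ] [6.186e-01 6.000e-04 1.100e-01]
   0.12 639 [ 0.5921 -0.0769  0.12  ] [0.6327 0.0863 0.14  ] [0.6225 0.001  0.1299]
   0.14 655 [ 0.5945 -0.0759  0.14  ] [0.6378 0.0862 0.1599] [0.6261 0.0009 0.1498]
   0.16 669 [ 0.6017 -0.075   0.16  ] [0.6417 0.0863 0.18  ] [0.6298 0.0026 0.1699]
   0.18 677 [ 0.6035 -0.0757  0.18  ] [0.6434 0.087  0.2   ] [0.6334 0.0009 0.1898]
   0.20 606 [ 0.6049 -0.0757  0.2002] [0.6476 0.0881 0.22  ] [0.6276 0.0081 0.2152]
   0.22 165 [ 0.6105 -0.0712  0.22  ] [0.6464 0.0845 0.2277] [0.6306 0.0211 0.2225]
```

```bash
python3 - <<'E'
from h import *
A=np.vstack([cloud(load(f+'0.npz')).reshape(-1,3) for f in('side','scene')]); A=A[~np.isnan(A).any(1)]
def mx(x0,x1,y0,y1,lo=0.0):
    q=A[(A[:,0]>x0)&(A[:,0]<x1)&(A[:,1]>y0)&(A[:,1]<y1)&(A[:,2]>lo)]; return q[q[:,2].argmax()].round(3) if len(q) else None
for y in np.arange(-.6,.15,.1):
    print('y%.1f'%y,[float(mx(x,x+.1,y,y+.1)[2]) if mx(x,x+.1,y,y+.1) is not None else None for x in (.2,.3,.4,.5,.6,.7,.8,.9)])
# hinge/plate fits in incubator frame with yaw from wall ~1.8deg
th=.031
for f in('side','scene'):
    P=cloud(load(f+'0.npz')).reshape(-1,3);P=P[~np.isnan(P).any(1)]
    q=P[(P[:,2]>.105)&(P[:,2]<.21)&(P[:,0]>.43)&(P[:,0]<.47)&(abs(P[:,1])<.075)]
    a=np.c_[q[:,1],q[:,2]-.0915,np.ones(len(q))]; s=np.linalg.lstsq(a,q[:,0],rcond=None)[0]; r=q[:,0]-a@s
    k=abs(r)<.004; s=np.linalg.lstsq(a[k],q[k,0],rcond=None)[0]; print(f,'plate dx/dy,dx/dz,x0',s,'ang',np.pi/2-np.arctan(s[1]),r.std())
    q=P[(P[:,2]>.1)&(P[:,2]<.2)&(P[:,0]>.58)&(P[:,0]<.66)&(P[:,1]<-.06)&(P[:,1]>-.09)]
    if f=='scene':
        q=P[(P[:,2]>.1)&(P[:,2]<.2)&(P[:,0]>.60)&(P[:,0]<.66)&(abs(P[:,1])<.04)]
        a=np.c_[q[:,1],q[:,2]-.076,np.ones(len(q))]; s=np.linalg.lstsq(a,q[:,0],rcond=None)[0]; print('lid window',s,np.pi/2-np.arctan(s[1]))
    m=(P[:,2]>.2)&(P[:,2]<.24)&(P[:,0]>.6)&(P[:,0]<.66)&(abs(P[:,1])<.12);print('lid y range',np.percentile(P[m,1],[0,1,99,100]))
E
```

```text
y-0.6 [None, 0.083, 0.084, 0.059, 0.076, 0.24, 0.43, 0.416]
y-0.5 [0.005, 0.085, 0.084, 0.005, 0.006, 0.231, 0.438, 0.421]
y-0.4 [0.004, 0.161, 0.162, 0.082, 0.079, 0.192, 0.456, 0.425]
y-0.3 [0.082, 0.161, 0.161, 0.083, 0.082, 0.239, 0.499, 0.44]
y-0.2 [0.079, 0.084, 0.006, 0.047, 0.045, 0.159, 0.565, 0.565]
y-0.1 [0.006, 0.068, 0.204, 0.14, 0.228, 0.183, 0.611, 0.611]
y-0.0 [0.007, 0.07, 0.205, 0.163, 0.227, 0.007, 0.608, 0.46]
y0.1 [0.006, 0.012, 0.042, 0.09, 0.037, 0.128, 0.483, 0.472]
side plate dx/dy,dx/dz,x0 [-0.02611592 -0.08609699  0.45757286] ang 1.6566815176155896 0.0008637831035020973
lid y range [-0.07516715 -0.07405082  0.08338446  0.08697931]
scene plate dx/dy,dx/dz,x0 [-0.02770788 -0.08315471  0.45641737] ang 1.6537601599983722 0.0013324392843540327
lid window [-0.03870049  0.18529182  0.61626634] 1.387582409763648
lid y range [-0.07571272 -0.07249924  0.08541966  0.08805293]
```

```bash
python3 - <<'E'
from h import *
A=np.vstack([cloud(load(f+'0.npz')).reshape(-1,3) for f in('side','scene')]); A=A[~np.isnan(A).any(1)]
for lo,hi in((.03,.1),(.1,.15),(.15,.2),(.2,.25),(.25,.35),(.35,.5),(.5,.7)):
    for y0 in(-.15,-.1,-.05,0,.05,.1):
        q=A[(A[:,0]>.66)&(A[:,0]<1.1)&(A[:,1]>y0)&(A[:,1]<y0+.05)&(A[:,2]>lo)&(A[:,2]<hi)]
        if len(q)>3: print(lo,hi,y0,len(q),q[:,0].min().round(3))
# drop: start region above incubator
E
```

```text
0.03 0.1 -0.15 377 0.75
0.03 0.1 -0.1 774 0.691
0.03 0.1 -0.05 552 0.69
0.03 0.1 0 398 1.017
0.03 0.1 0.05 423 1.018
0.03 0.1 0.1 428 1.016
0.1 0.15 -0.15 522 0.752
0.1 0.15 -0.1 491 0.796
0.1 0.15 -0.05 293 1.017
0.1 0.15 0 318 1.018
0.1 0.15 0.05 321 1.018
0.1 0.15 0.1 333 1.018
0.15 0.2 -0.15 687 0.764
0.15 0.2 -0.1 570 0.793
0.15 0.2 -0.05 293 1.018
0.15 0.2 0 311 1.018
0.15 0.2 0.05 319 1.017
0.15 0.2 0.1 335 1.019
0.25 0.35 -0.15 1253 0.828
0.25 0.35 -0.1 1141 0.829
0.25 0.35 -0.05 1054 0.83
0.25 0.35 0 999 0.829
0.25 0.35 0.05 970 0.829
0.25 0.35 0.1 932 0.829
0.35 0.5 -0.15 7449 0.823
0.35 0.5 -0.1 3923 0.827
0.35 0.5 -0.05 5766 0.826
0.35 0.5 0 2855 0.826
0.35 0.5 0.05 1889 0.826
0.35 0.5 0.1 2871 0.827
0.5 0.7 -0.15 2149 0.88
0.5 0.7 -0.1 2117 0.874
0.5 0.7 -0.05 8821 0.83
0.5 0.7 0 585 0.83
```

{"fn": "step_arm", "kwargs": {
  "series": [
    [[0.027,0,0,0.03,0],[0.027,0,0.01,0.07,0],[0.027,0.01,0.04,0.1,-5],[0.027,0.02,0.075,0.1,-10],[0.027,0.03,0.11,0.1,-15],[0.027,0.04,0.147,0.1,-20],[0.027,0.05,0.184,0.1,-24.4],[0.027,0.06,0.221,0.1,-24.4],[0.027,0.07,0.258,0.1,-24.4],[0.027,0.08,0.295,0.1,-24.4],[0.027,0.085,0.332,0.1,-24.4],[0.027,0.09,0.369,0.1,-24.4],[0.027,0.1,0.406,0.1,-24.4],[0.027,0.105,0.443,0.1,-24.4],[0.027,0.11,0.48,0.1,-24.4],[0.027,0.12,0.517,0.1,-24.4],[0.027,0.13,0.545,0.1,-24.4],[0.027,0.135,0.562,0.1,-24.4],[0.027,0.135,0.562,0.1,-24.4],[0.027,0.135,0.562,0.1,-24.4]]
  ]
}}

```text
clock: 1.82
position: [0.4104, 0.002, 0.3399]
ee_rot: [-3.14, -0.052, 0.001]
force: [0.1, -0.2, 0.1]
width: 0.294
```

```bash
python3 - <<'E'
from h import *
from cell import observe
o=observe();print(o['clock'],o['joints'].round(3),o['position'],o['ee_rot'],o['force'],o['width'],R.from_rotvec(o['ee_rot']).as_matrix().round(3))
for n in('scene','side'):
    c=grab(n,n+'1'); cv2.imwrite(f'pics/{n}1.png',c['im'][:,:,::-1])
E
```

```text
1.8167 [ 0.271  0.029 -0.41   1.86   0.011  1.255 -1.68 ] [0.41035687 0.00198569 0.33992499] [-3.14005622e+00 -5.21235688e-02  1.09519233e-03] [ 0.09268941 -0.17981968  0.12736516] 0.29446173721340746 [[ 0.999  0.033 -0.001]
 [ 0.033 -0.999  0.001]
 [-0.001 -0.001 -1.   ]]
```

View pics/scene1.png

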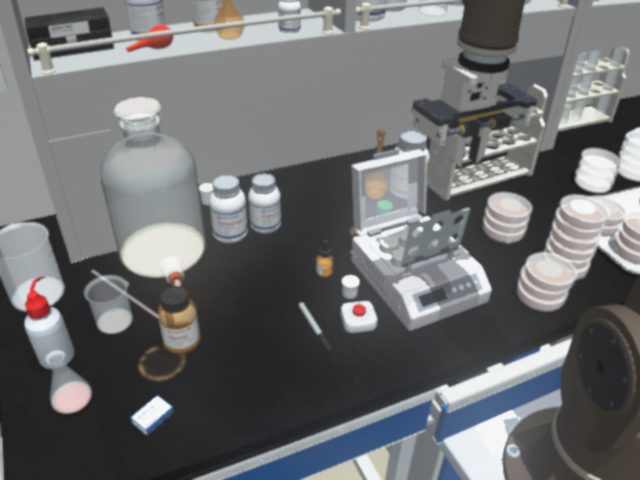

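View pics/side1.png

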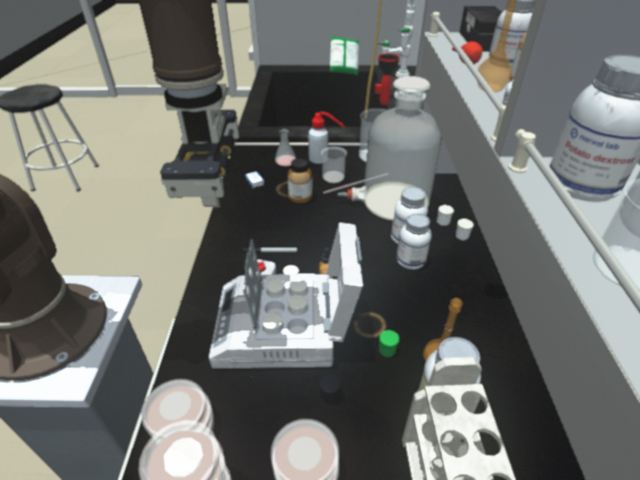

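```bash
python3 - <<'E'
from h import *
for f in('side1','scene1'):
    P=cloud(load(f+'.npz')).reshape(-1,3);P=P[~np.isnan(P).any(1)]
    P=P[(P[:,0]>.3)&(P[:,0]<.55)&(abs(P[:,1])<.15)&(P[:,2]>.27)]
    for z in np.arange(.30,.56,.02):
        q=P[(P[:,2]>=z)&(P[:,2]<z+.02)]
        if len(q)>2: print(f,'%.2f'%z,len(q),q.min(0).round(3),q.max(0).round(3))
E
```

```text
side1 0.32 41 [ 0.4   -0.028  0.33 ] [ 0.422 -0.014  0.34 ]
side1 0.34 133 [ 0.4   -0.031  0.34 ] [0.422 0.032 0.355]
side1 0.38 347 [ 0.376 -0.088  0.39 ] [0.449 0.084 0.4  ]
side1 0.40 1337 [ 0.376 -0.094  0.4  ] [0.45  0.089 0.42 ]
side1 0.42 2244 [ 0.376 -0.096  0.42 ] [0.45  0.097 0.44 ]
side1 0.44 647 [ 0.386 -0.018  0.44 ] [0.437 0.053 0.46 ]
side1 0.46 545 [ 0.388 -0.018  0.46 ] [0.435 0.033 0.48 ]
side1 0.48 636 [ 0.374 -0.038  0.48 ] [0.447 0.051 0.5  ]
side1 0.50 789 [ 0.372 -0.042  0.5  ] [0.452 0.026 0.52 ]
side1 0.52 1179 [ 0.368 -0.044  0.52 ] [0.453 0.019 0.54 ]
side1 0.54 1220 [ 0.369 -0.042  0.54 ] [0.452 0.011 0.56 ]
side1 0.56 1265 [ 0.373 -0.042  0.56 ] [0.451 0.01  0.58 ]
scene1 0.32 130 [ 0.397 -0.026  0.326] [0.422 0.031 0.34 ]
scene1 0.34 369 [ 0.396 -0.03   0.34 ] [0.423 0.034 0.36 ]
scene1 0.36 364 [ 0.397 -0.033  0.36 ] [0.423 0.035 0.38 ]
scene1 0.38 408 [ 0.369 -0.085  0.38 ] [0.443 0.09  0.4  ]
scene1 0.40 1548 [ 0.369 -0.093  0.4  ] [0.45  0.097 0.42 ]
scene1 0.42 2154 [ 0.369 -0.097  0.42 ] [0.45  0.099 0.44 ]
scene1 0.44 739 [ 0.383 -0.018  0.44 ] [0.433 0.054 0.46 ]
scene1 0.46 623 [ 0.385 -0.019  0.46 ] [0.434 0.054 0.48 ]
scene1 0.48 948 [ 0.37  -0.023  0.48 ] [0.446 0.053 0.5  ]
scene1 0.50 615 [ 0.37  -0.037  0.5  ] [0.445 0.041 0.52 ]
scene1 0.52 836 [ 0.366 -0.034  0.52 ] [0.441 0.046 0.54 ]
scene1 0.54 887 [ 0.367 -0.033  0.54 ] [0.437 0.045 0.56 ]
scene1 0.56 867 [ 0.368 -0.029  0.56 ] [0.434 0.044 0.58 ]
```

{"fn": "step_arm", "kwargs": {
  "series": [
    [[0.027,0,-0.001,-0.03,0],[0.027,0,-0.001,-0.065,0],[0.027,0,-0.001,-0.1,0],[0.027,0,-0.001,-0.135,0],[0.027,0,-0.001,-0.155,0],[0.027,0,-0.001,-0.1645,0],[0.027,0.008,-0.001,-0.1645,0],[0.027,0.016,-0.001,-0.1645,0],[0.027,0.022,-0.001,-0.1645,0],[0.027,0.028,-0.001,-0.1645,0],[0.027,0.034,-0.001,-0.1645,0],[0.027,0.04,-0.001,-0.1652,0],[0.027,0.046,0,-0.166,0],[0.027,0.052,0,-0.1665,0],[0.027,0.058,0,-0.169,0],[0.027,0.064,0,-0.171,0],[0.027,0.069,0,-0.173,0],[0.027,0.069,0,-0.173,0]]
  ]
}}

```text
clock: 3.42
position: [0.48, 0.0005, 0.1664]
ee_rot: [-3.14, -0.047, 0.001]
force: [0.2, -0.5, 0.5]
width: 0.294
```

```bash
python3 - <<'E'
from h import *
from cell import observe
o=observe();print(o['position'],o['force'])
for n in('scene','side'):
    c=grab(n,n+'2'); 
    crop(c,*((340,500,140,330,3) if n=='scene' else (200,410,180,385,2.9)),f'pics/{n}2.png')
E
```

```text
[0.48002443 0.00051668 0.16638348] [ 0.15644583 -0.49382495  0.46810922]
```

View pics/side2.png

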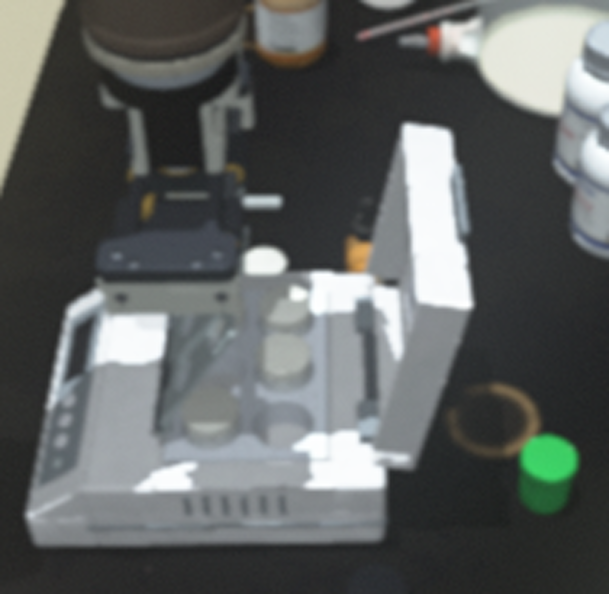

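View pics/scene2.png

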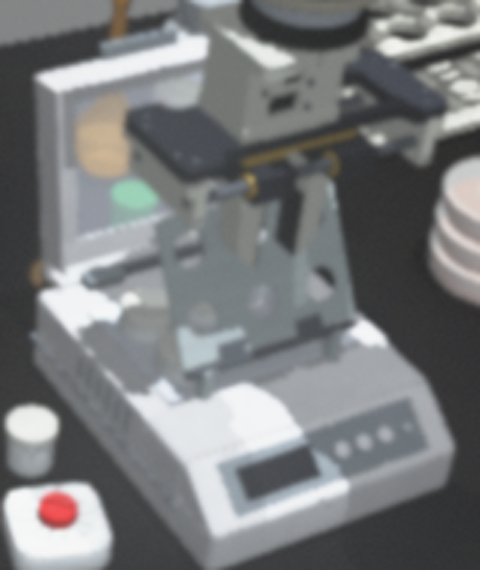

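{"fn": "step_arm", "kwargs": {
  "series": [
    [[0.027,0.005,0,-0.003,0],[0.027,0.01,0,-0.006,0],[0.027,0.0145,0,-0.0103,0],[0.027,0.0185,0,-0.015,0],[0.027,0.0225,0,-0.02,0],[0.027,0.026,0,-0.0246,0],[0.027,0.0285,0.001,-0.03,0],[0.027,0.031,0.001,-0.0355,0],[0.027,0.033,0.001,-0.0413,0],[0.027,0.034,0.001,-0.046,0],[0.027,0.035,0.001,-0.051,0],[0.027,0.0355,0.001,-0.055,0],[0.027,0.036,0.001,-0.058,0],[0.027,0.036,0.001,-0.0595,0],[0.027,0.036,0.001,-0.0605,0],[0.027,0.036,0.001,-0.0605,0]]
  ]
}}

```text
clock: 4.85
position: [0.5152, 0.0014, 0.1071]
ee_rot: [-3.141, -0.047, 0.001]
force: [-3.3, -0.7, 13.2]
width: 0.294
```

{"fn": "step_arm", "kwargs": {
  "series": [
    [[0.027,0,0,0.01,0],[0.027,-0.005,0,0.04,0],[0.027,-0.01,0,0.08,0],[0.027,-0.01,0,0.12,0],[0.027,-0.01,0,0.16,0],[0.027,-0.01,0,0.2,0],[0.027,-0.01,0,0.22,0],[0.027,-0.01,0,0.22,0]]
  ]
}}

```text
clock: 5.52
position: [0.5071, 0.002, 0.3328]
ee_rot: [-3.141, -0.047, -0.013]
force: [0.4, -0.5, -0.0]
width: 0.29
```

```bash
python3 - <<'E'
from h import *
from cell import observe
o=observe();print(o['position'],o['force'])
for n in('scene','side'):
    c=grab(n,n+'3'); 
    crop(c,*((340,500,140,330,3) if n=='scene' else (200,410,180,385,2.9)),f'pics/{n}3.png')
    P=cloud(c).reshape(-1,3);P=P[~np.isnan(P).any(1)]
    q=P[(P[:,0]>.46)&(P[:,0]<.57)&(abs(P[:,1])<.065)&(P[:,2]>.088)&(P[:,2]<.12)]; print(n,len(q),np.percentile(q[:,2],[1,10,50,90,99]),q[q[:,0]>.54,2].mean(),q[q[:,0]<.49,2].mean())
    q=P[(P[:,0]>.6)&(P[:,0]<.66)&(abs(P[:,1])<.1)&(P[:,2]>.19)&(P[:,2]<.24)]; print(q.min(0),q.max(0))
E
```

```text
[0.50711581 0.00201359 0.33284241] [ 0.42714372 -0.48723538 -0.04813379]
scene 1833 [0.08918106 0.0916614  0.09443289 0.0962994  0.09786355] 0.09428510105841044 0.09437756084775238
[ 0.60331543 -0.07586395  0.1900591 ] [0.64741348 0.08732977 0.22923153]
side 2393 [0.08835614 0.09059808 0.093313   0.09484294 0.0960319 ] 0.09321990638489862 0.09316719258718904
[ 0.6059518  -0.07658324  0.1900599 ] [0.64472479 0.08660716 0.22790394]
```

View pics/side3.png

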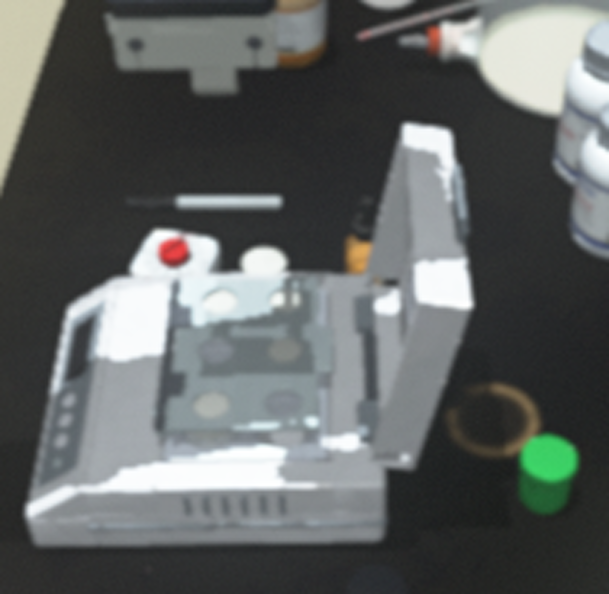

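View pics/scene3.png

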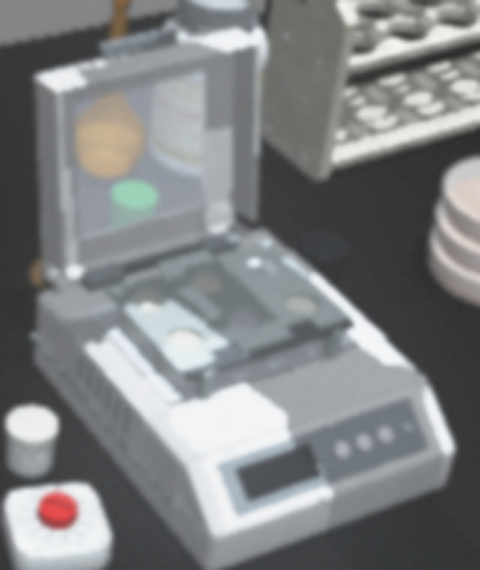

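{"fn": "step_arm", "kwargs": {
  "series": [
    [[0.027,0.025,0.001,0,0],[0.027,0.06,0.002,0,0],[0.027,0.095,0.003,0,0],[0.027,0.13,0.004,0,0],[0.027,0.165,0.004,0,0],[0.027,0.183,0.004,0,0],[0.027,0.183,0.004,0,0],[0.027,0.183,0.004,-0.03,0],[0.027,0.183,0.004,-0.06,0],[0.027,0.183,0.004,-0.09,0],[0.027,0.183,0.004,-0.115,0],[0.027,0.183,0.004,-0.124,0],[0.027,0.183,0.004,-0.124,0]]
  ]
}}

```text
clock: 6.7
position: [0.6857, 0.0052, 0.2004]
ee_rot: [3.141, 0.048, -0.009]
force: [-1.4, 0.3, 0.3]
width: 0.291
```

```bash
python3 - <<'E'
from h import *
from cell import observe
o=observe();print(o['position'],o['force'])
for n in('side',):
    c=grab(n,n+'4'); 
    crop(c,220,470,130,385,2.3,f'pics/{n}4.png')
import numpy as np
hx,hz,r,h=.590,.076,.138,.029
for d in (100,90,80,70,60,50,40,30,20,10,5,0):
    a=np.radians(d); cx=hx-r*np.cos(a)+h*np.sin(a); cz=hz+r*np.sin(a)+h*np.cos(a)
    p=np.array([cx+.0115,cz+.014]); print(d,p.round(4),(p-o['position'][[0,2]]).round(4))
E
```

```text
[0.68572593 0.005175   0.20044773] [-1.41898963  0.2646358   0.27990719]
100 [0.654  0.2209] [-0.0317  0.0204]
90 [0.6305 0.228 ] [-0.0552  0.0276]
80 [0.6061 0.2309] [-0.0796  0.0305]
70 [0.5816 0.2296] [-0.1042  0.0291]
60 [0.5576 0.224 ] [-0.1281  0.0236]
50 [0.535  0.2144] [-0.1507  0.0139]
40 [0.5144 0.2009] [-0.1713  0.0005]
30 [0.4965 0.1841] [-0.1892 -0.0163]
20 [0.4817 0.1644] [-0.204 -0.036]
10 [0.4706 0.1425] [-0.2151 -0.0579]
5 [0.4666 0.1309] [-0.2192 -0.0695]
0 [0.4635 0.119 ] [-0.2222 -0.0814]
```

View pics/side4.png

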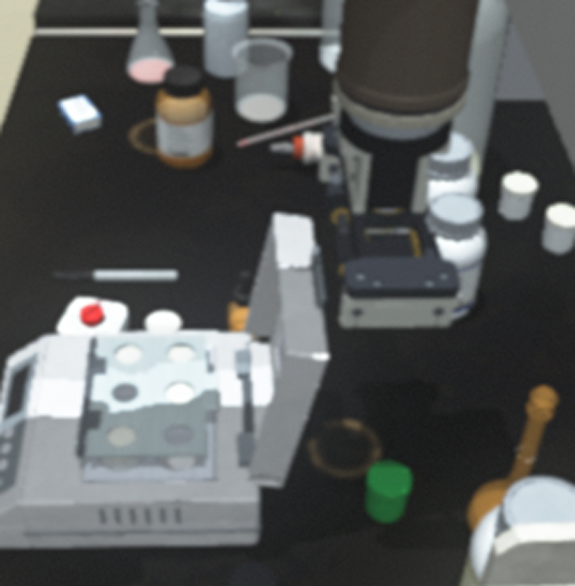

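{"fn": "step_arm", "kwargs": {
  "series": [
    [[0.027,-0.005,0,0.015,0],[0.027,-0.015,0,0.02,0],[0.027,-0.024,0,0.02,0],[0.027,-0.032,0,0.021,0],[0.027,-0.04,0,0.023,0],[0.027,-0.048,0,0.026,0],[0.027,-0.0555,0,0.0276,0],[0.027,-0.0635,0,0.029,0],[0.027,-0.0715,0,0.03,0],[0.027,-0.08,0,0.0305,0],[0.027,-0.088,0,0.0302,0],[0.027,-0.096,0,0.0298,0],[0.027,-0.104,-0.001,0.029,0],[0.027,-0.112,-0.001,0.0275,0],[0.027,-0.12,-0.001,0.0257,0],[0.027,-0.128,-0.001,0.0236,0],[0.027,-0.128,-0.001,0.0236,0]]
  ]
}}

```text
clock: 8.17
position: [0.5569, 0.0043, 0.2258]
ee_rot: [3.141, 0.048, -0.007]
force: [-0.0, 0.4, -0.8]
width: 0.297
```

```bash
python3 - <<'E'
from h import *
from cell import observe
o=observe();print(o['position'],o['force'])
for n in('side',):
    c=grab(n,n+'5'); 
    crop(c,200,450,130,385,2.3,f'pics/{n}5.png')
hx,hz,r,h=.590,.076,.138,.029
for d in (60,55,50,45,40,35,30,25,20,15,10,7,5,3,0):
    a=np.radians(d); cx=hx-r*np.cos(a)+h*np.sin(a); cz=hz+r*np.sin(a)+h*np.cos(a)
    p=np.array([cx+.0115,cz+.014]); print(d,(p-o['position'][[0,2]]).round(4))
E
```

```text
[0.5569124  0.00425727 0.22583628] [-7.69309640e-04  4.41502193e-01 -8.21552601e-01]
60 [ 0.0007 -0.0018]
55 [-0.0108 -0.0062]
50 [-0.0219 -0.0115]
45 [-0.0325 -0.0177]
40 [-0.0425 -0.0249]
35 [-0.0518 -0.0329]
30 [-0.0604 -0.0417]
25 [-0.0682 -0.0512]
20 [-0.0752 -0.0614]
15 [-0.0812 -0.0721]
10 [-0.0863 -0.0833]
7 [-0.0888 -0.0902]
5 [-0.0904 -0.0949]
3 [-0.0917 -0.0997]
0 [-0.0934 -0.1068]
```

View pics/side5.png

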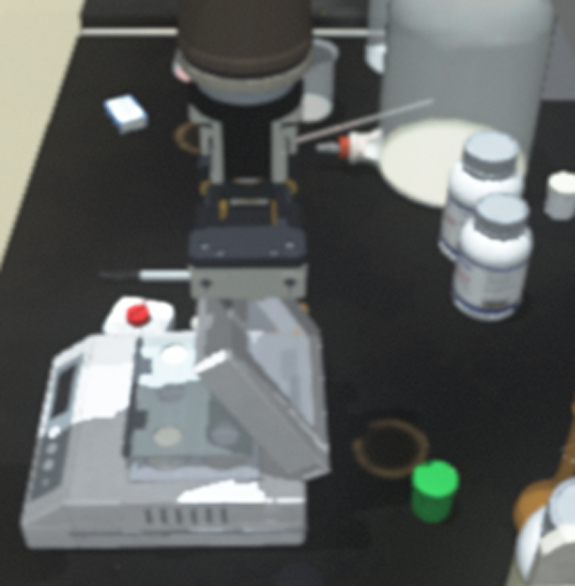

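{"fn": "step_arm", "kwargs": {
  "series": [
    [[0.027,-0.005,0,-0.004,0],[0.027,-0.011,0,-0.0062,0],[0.027,-0.0165,0,-0.0088,0],[0.027,-0.022,0,-0.0115,0],[0.027,-0.027,0,-0.0145,0],[0.027,-0.0325,0,-0.0177,0],[0.027,-0.0375,0,-0.0212,0],[0.027,-0.0425,0,-0.0249,0],[0.027,-0.047,0,-0.0288,0],[0.027,-0.052,0,-0.033,0],[0.027,-0.0562,-0.001,-0.0372,0],[0.027,-0.0604,-0.001,-0.0417,0],[0.027,-0.0643,-0.001,-0.0464,0],[0.027,-0.068,-0.001,-0.0512,0],[0.027,-0.0718,-0.001,-0.0563,0],[0.027,-0.0752,-0.001,-0.0614,0],[0.027,-0.0783,-0.001,-0.0667,0],[0.027,-0.081,-0.001,-0.0721,0],[0.027,-0.084,-0.001,-0.0777,0],[0.027,-0.084,-0.001,-0.0777,0]]
  ]
}}

```text
clock: 9.88
position: [0.4725, 0.0032, 0.147]
ee_rot: [3.141, 0.048, -0.009]
force: [0.4, 1.1, 0.8]
width: 0.294
```

```bash
python3 - <<'E'
from h import *
from cell import observe
o=observe();print(o['position'],o['force'])
for n in('side',):
    c=grab(n,n+'6'); 
    crop(c,200,450,130,385,2.3,f'pics/{n}6.png')
hx,hz,r,h=.590,.076,.138,.029
for d in (15,12.5,10,7,5,3,1,0):
    a=np.radians(d); cx=hx-r*np.cos(a)+h*np.sin(a); cz=hz+r*np.sin(a)+h*np.cos(a)
    p=np.array([cx+.0115,cz+.014]); print(d,(p-o['position'][[0,2]]).round(4))
E
```

```text
[0.47249138 0.0031674  0.14703487] [0.37421125 1.11332507 0.77722773]
15 [0.0032 0.0067]
12.5 [0.0006 0.0011]
10 [-0.0019 -0.0045]
7 [-0.0044 -0.0114]
5 [-0.0059 -0.0161]
3 [-0.0073 -0.0209]
1 [-0.0085 -0.0256]
0 [-0.009 -0.028]
```

View pics/side6.png

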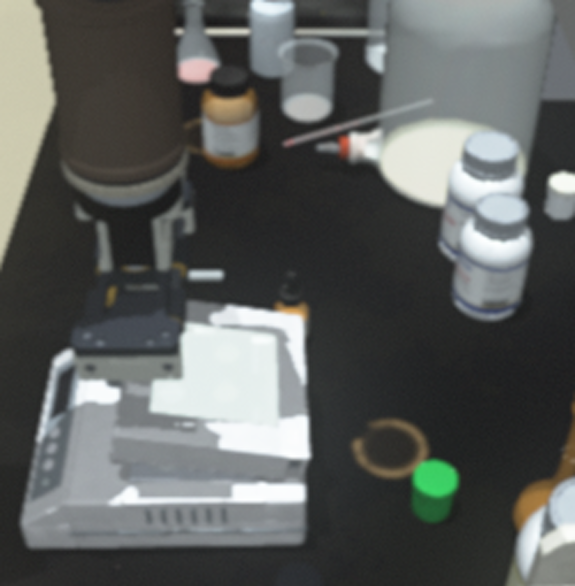

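Lid at about 12° and following the fingers. I'll close the rest slowly.

{"fn": "step_arm", "kwargs": {
  "series": [
    [[0.027,-0.001,0,-0.0025,0],[0.027,-0.002,0,-0.005,0],[0.027,-0.003,0,-0.0075,0],[0.027,-0.004,0,-0.01,0],[0.027,-0.005,0,-0.0125,0],[0.027,-0.0055,0,-0.015,0],[0.027,-0.0063,0,-0.0175,0],[0.027,-0.007,0,-0.02,0],[0.027,-0.0075,0,-0.022,0],[0.027,-0.008,0,-0.024,0],[0.027,-0.0083,0,-0.025,0],[0.027,-0.0086,0,-0.026,0],[0.027,-0.0088,0,-0.0268,0],[0.027,-0.009,0,-0.0274,0],[0.027,-0.009,0,-0.0274,0]]
  ]
}}

```text
clock: 11.18
position: [0.464, 0.0033, 0.1201]
ee_rot: [3.141, 0.048, -0.008]
force: [-0.2, 0.0, -0.0]
width: 0.294
```

{"fn": "step_arm", "kwargs": {
  "series": [
    [[0.027,0,0,-0.0005,0],[0.027,0,0,-0.001,0],[0.027,0,0,-0.0015,0],[0.027,0,0,-0.0015,0],[0.027,0,0,-0.0015,0]]
  ]
}}

```text
clock: 11.6
position: [0.4638, 0.0033, 0.1192]
ee_rot: [3.141, 0.048, -0.008]
force: [-4.5, -1.6, 10.4]
width: 0.295
```

```bash
python3 - <<'E'
from h import *
c=grab('side','side7'); P=cloud(c).reshape(-1,3);P=P[~np.isnan(P).any(1)]
q=P[(P[:,0]>.47)&(P[:,0]<.59)&(abs(P[:,1])<.07)&(P[:,2]>.07)&(P[:,2]<.15)&((P[:,1]<-.04)|(P[:,0]>.53))]
for x in np.arange(.44,.6,.02):
    k=q[(q[:,0]>=x)&(q[:,0]<x+.02)]
    if len(k): print(round(x,2),len(k),np.percentile(k[:,2],[10,50,90]).round(4))
E
```

```text
0.46 68 [0.1036 0.1049 0.1064]
0.48 133 [0.103  0.1049 0.1064]
0.5 136 [0.1034 0.105  0.1066]
0.52 358 [0.1027 0.1043 0.1061]
0.54 568 [0.1029 0.1044 0.1061]
0.56 572 [0.1032 0.1049 0.1066]
0.58 344 [0.0793 0.1052 0.1068]
```

The lid is on its stop: 10 N of force, level at z = 0.105. Next I'll retreat clear.

{"fn": "step_arm", "kwargs": {
  "series": [
    [[0.027,0,0,0.005,0],[0.027,0,0,0.03,0],[0.027,0,0,0.07,0],[0.027,-0.01,0,0.11,0],[0.027,-0.02,0,0.15,0],[0.027,-0.03,0,0.19,0],[0.027,-0.03,0,0.21,0],[0.027,-0.03,0,0.21,0],[0.027,-0.03,0,0.21,0],[0.027,-0.03,0,0.21,0]]
  ]
}}

```text
clock: 12.48
position: [0.4334, 0.0032, 0.3286]
ee_rot: [3.141, 0.048, -0.01]
force: [-0.2, 0.2, -0.5]
width: 0.292
```

```bash
python3 - <<'E'
from h import *
from cell import observe
o=observe();print(o['clock'],o['position'],o['force'],abs(o['dq']).max())
for n in('scene','side'):
    c=grab(n,n+'8'); crop(c,*((270,510,130,350,2.6) if n=='scene' else (200,450,130,385,2.3)),f'pics/{n}8.png')
    P=cloud(c); Q=P.reshape(-1,3);Q=Q[~np.isnan(Q).any(1)]
    q=Q[(Q[:,0]>.45)&(Q[:,0]<.59)&(abs(Q[:,1])<.07)&(Q[:,2]>.06)&(Q[:,2]<.15)]
    for x in np.arange(.44,.6,.03):
        k=q[(q[:,0]>=x)&(q[:,0]<x+.03)]
        if len(k): print(n,round(x,2),len(k),np.percentile(k[:,2],[10,50,90]).round(4))
    # bystander change
    P0=cloud(load(n+'0.npz')); m=(P0[...,1]>.105)&(P0[...,1]<.5)&(P0[...,0]>.3)&(P0[...,0]<.7)&(P[...,2]<.3)
    print('changed',(np.linalg.norm(P0-P,axis=2)[m]>.01).sum(),m.sum())
E
```

```text
12.4833 [0.43344719 0.00320699 0.32862201] [-0.22803142  0.23000264 -0.53834017] 0.01785905621082605
scene 0.44 471 [0.1046 0.1065 0.1082]
scene 0.47 648 [0.1037 0.1055 0.1076]
scene 0.5 628 [0.1037 0.1054 0.1075]
scene 0.53 606 [0.1037 0.1056 0.1074]
scene 0.56 590 [0.1043 0.1065 0.1083]
changed 61 34762
side 0.44 568 [0.104  0.1055 0.1069]
side 0.47 861 [0.1028 0.1043 0.1061]
side 0.5 861 [0.1029 0.1044 0.106 ]
side 0.53 861 [0.1027 0.1043 0.1059]
side 0.56 920 [0.1032 0.1051 0.1067]
changed 486 12268
```

View pics/side8.png

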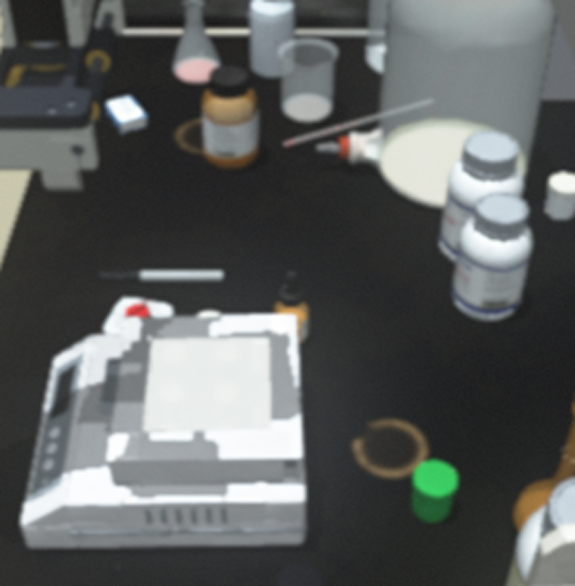

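View pics/scene8.png

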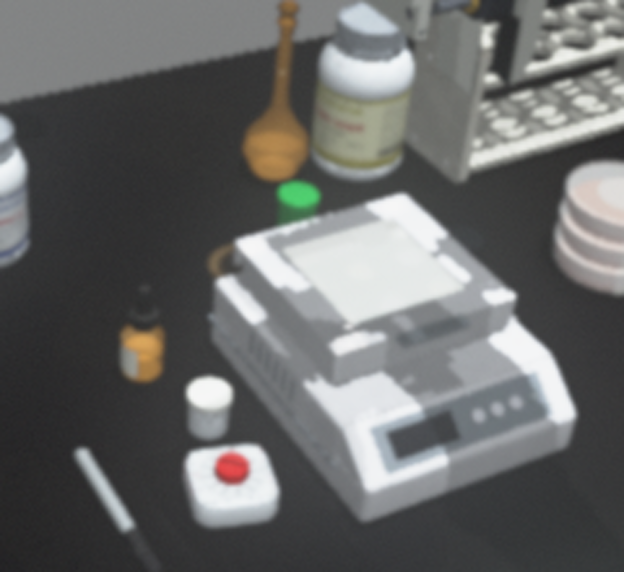

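The lid is shut and level, the bystanders are where they were, and the hand is clear. I'm handing in.

```bash
python3 -c "
from cell import arm; print(arm.sign_off())"
```

```text
the job is handed in; nothing more can be done
None
```

The incubator is ready to shake: the retaining plate lies flat on the pots and the lid is shut over it. I handed the job in with the robot clock at about 12.6 s.

- **Plate:** I pushed it over with the fingertips until it met its stop, at about 13 N. Its upper face measured z ≈ 93–94 mm, against the 93 mm given.
- **Lid:** I pushed it over from behind and slowed down for the last 12°, then pressed it home with about 10 N. Its outer face is level at z ≈ 104–106 mm, against the 105 mm given.
- **Finish:** The hand is more than 20 cm above the lid and the wrist force is near zero. Nothing was gripped.
- **Bystanders:** Comparing depth left of the incubator before and after, the scene view changed by only 61 of 34,762 pixels. The side view changed by 486 of 12,268; I put that down to the lid and arm now covering different parts of that view, but didn't check it. By eye, the timer, spare pot, dropper, marker and amber bottle look unmoved in the last pictures.
- **Pots:** With the lid shut I can't see them directly. The plate sat at its stop height before I closed the lid, which fits all four pots being seated.

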